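# Jack up the near side of the bench sander for its new rubber feet

## Robot

A 6-joint arm with a two-finger parallel gripper is mounted at the origin on the work surface. World frame = base frame: x ahead of the robot, y to its left, z up, the work surface at z = 0. Lengths are in mm, angles in rad, forces in N, time in s.
With the tool pointing down it reaches from about 275 to 1000 mm from the base axis. Payload 8.4 kg.
Tool frame: the origin (TCP) lies midway between the tips of the shut fingers; the grasp point (between the pads) lies 19 mm behind it; z points along the fingers, y is the line along which they close (so a half turn about z gives the same grasp; the last joint's range is limited). The gripper opens to 85 mm and grips with 20 to 120 N. Pads are 22 mm wide; open, the fingers measure 114 mm over their backs; the gripper's body (76 mm by 85 mm) begins 54 mm behind the grasp point. The pads swing forward as they close: fully open they stand 13 mm farther back than shut.
Start: joints at [1.236, 0.353, 1.633, -0, 1.155, -0.002], TCP at [204.18, 590.71, 231.281] pointing down, gripper open.
Joint ranges: [-2.63, 2.63], [-0.92, 2.1], [0.06, 2.66], [-1.3, 4.44], [0, 2.69], [-3.02, 3.02]. Speed limits (rad/s): [2.22, 2.22, 2.79, 3.14, 3.14, 3.14].

## Interface

Orientations are given as [roll, pitch, yaw] about the fixed x, y, z axes, in that order (R = Rz(yaw) Ry(pitch) Rx(roll)).
In Python, from rig import r gives the robot as it stands.
- The arm moves only by the shell command python3 -m inch 'ROWS' [OPENING] [FORCE]. ROWS is JSON, a list that holds one entry, the list of rows, each a list of 6 numbers: the shift along the tool's x, y, z scaled (see below), then the turn, a rotation vector about the tool's x, y, z scaled (see below). In form: [[[tx, ty, tz, wx, wy, wz], ...]]. A call has 1 to 8 rows; each row is the pose to reach, as a shift and turn from the pose commanded when the call began, along the tool's axes at that moment, turning the shorter way round; what a row does not reach only later rows make up. The controller multiplies each number of a shift by 20 cm and each number of a turn by pi rad. A row lasts 1/12 s, in which the tool goes at most 41.7 mm and 7.16 degrees, less where a joint would pass 70% of its speed; a pose out of reach is approached as far as the arm can. A call with a number of a shift or a turn outside -1 to 1 is refused whole. A call with a gripper value outside its range is refused whole. OPENING is the gripper's target within -1 to 1 (fully open at 1, half-way at 0, shut at -1), set as the call begins (- or left out, the last holds). The fingers move at their own pace and stop on an object; FORCE is the grip in N (left out, the last holds). Time passes only in rows, so rows that repeat a pose let the fingers close. It gives the time, the measured TCP pose, the force, the opening and the grip force at its end, in the units of the state.
- r.sense(): the state, without advancing time (a new reading comes with each control period).
- r.grab_frame(name): name is "side" or "top" or "wrist"; returns the picture (384x512x3 uint8, red, green, blue); there is no depth.
- r.camera_info(name): a dict with "K" (3x3 intrinsics, pixels), "rvec" (rotation vector, rad) and "tvec" (3), from world to camera coordinates, as OpenCV has them; the wrist camera has in their place "mount" (4x4, takes a point from camera to tool coordinates, whose origin is the TCP and whose axes are the flange's). Camera axes: x right, y down, z forward; pixel columns grow to the right and rows downward; lengths in mm; the calibration is good to about 2 mm. A picture is of the moment at which its call begins: read the wrist's pose just before it. camera_info takes no time and is no camera call.
- r.sign_off(): hands the job in; it is judged then, once.
The state is a dict: "clock": time; "qpos": joint angles; "qvel": joint speeds; "joint_efforts": joint torques, N m; "eef_pos": TCP position; "tcp_rot": TCP orientation; "contact_force": force on the tool from outside, world axes, zero at the start; "wrist_torque": the same for the moment, N m; "opening": opening from 0.0 (shut) to 1.0 (fully open); "grasp_force": force on a finger pad.
Only numpy, scipy, OpenCV 4.12 (cv2) and the standard library are available. Lean on these libraries where they do the work, as an engineer would, in place of code of your own. Each camera call takes 0.05 s, during which the arm holds its last target. There are 200 camera calls.

## Task

The bench sander has lost the two rubber feet under its near side, and the steel ratchet jack was left standing raised: press the jack's release plunger down to its stop so that the saddle sinks right down, then set the jack flat on the bench with its saddle squarely under the sander's lifting lug, the one with the round boss on top. Pump the lever with full strokes until the sander's near feet stand clear of the bench by more than the 8 mm thickness of the new rubber feet, and finish while holding the lever pressed fully down, with the sander resting on the jack. Lift the sander only with the jack, do not tip the jack over, and leave the other things on the bench where they are.

Things in the scene. Friction and masses are not known exactly. Their poses are not given: they have to be found in the camera images.
- jack_mast (a point): Grip point of the loose steel ratchet jack (0.98 kg): centre of its upright mast, 90 mm above its underside. Mast: 44 mm wide across jack y (grip it so), 58 mm along x, top 22 mm above this point. Jack x points to the toe with the saddle, away from the lever. In jack axes from here: saddle centre +61 mm x; plunger -15 mm x; lever pivot -15 mm x, -32 mm z; base plate -95 to +83 mm x, 70 mm wide.
- jack_base (a point): The underside of the jack's base plate, below the mast (5 mm in +x from it), same axes; at height 0 when the jack stands flat on the bench
- plunger_top (a point): Top centre of the release plunger, a round steel head 23 mm across, 18 mm above the mast's top, behind the rack. Pressed straight down 10 mm to its stop (4 to 6 N) with the lever up and no load, it frees the ratchet and the saddle sinks by its own weight within half a second; it springs back up when let go. The rack beside it stands at most 12 mm over the mast's top.
- plunger (a joint): Travel of the release plunger, m: 0 up, 0.010 at its stop
- saddle_top (a point): Centre of the flat top of the jack's saddle, a steel disc 32 mm across at the end of the toe; axes as the jack's. Its height over the bench is 30 mm when sunk right down; the toe arm behind it is 30 mm wide.
- rack_joint (a joint): Height of the jack's saddle and rack above their lowest place, m: 0 sunk down, 0.033 highest. The ratchet holds it at 7 mm steps (about 0.0067, 0.0137, 0.0207, 0.0277). At the start the jack stands raised two, three or four steps.
- grip_top (a point): Centre of the upper face of the lever's flat rubber grip, 66 mm long, 34 mm wide, 18 mm thick, on the lever's end 135 mm from its pivot; the face lies 9 mm above the lever's axis. Site x runs along the lever towards the pivot, z out of the face. About 133 mm over the bench with the lever up, 57 mm with it down.
- lever: The jack's lever, a steel tube with the rubber grip on its end; origin on its pivot, 58 mm above the jack's underside; x along it towards the pivot side
- lever_joint (a joint): Angle of the jack's lever, rad: 0 up (30 degrees above level), 0.60 fully down at its stop; a spring raises it. A full stroke lifts the saddle one 7 mm step and 1 to 3 mm more while down; a part stroke sinks back. Let it come right up before the next. Takes 3 N at the grip free, 7 to 12 N under the sander. Three full strokes are needed here; after the fourth it no longer goes fully down.
- rack: The jack's rising part: toothed rack, toe and saddle; its origin lies where jack_base lies when it is sunk down
- lift_point (a point): The place for the saddle: centre of the flat underside of the sander's lifting lug, about 38 mm over the bench at first. The lug is a grey iron tongue 46 mm wide, 14 mm thick, reaching 21 mm towards the robot and 33 mm back to the 60 mm high plinth; a round boss 20 mm across tops it above this point. Site x points into the sander (the jack comes in along it). The upper machine begins 115 mm behind.
- sander: The belt sander itself, 255 x 440 mm, 210 mm tall, about 14 kg; origin at the lift point, x into the machine; it stands on its far rubber feet 275 mm behind the lift point and leans 2 degrees to the near side
- near_feet (a point): Midway between the undersides of the sander's two bare near feet, which stand 63 mm behind the lift point and 175 mm to either side; about 1 mm over the bench at the start; its height tells how far they are raised (they rise 0.77 of what the lug rises)
- rubber_foot_a: bystander: a new rubber foot, round puck 42 mm across, 8 mm thick, lying by the lug
- rubber_foot_b: bystander: the other new rubber foot, the same
- block_plane: bystander: iron block plane, 155 x 50 x 55 mm
- glue_bottle: bystander: white glue bottle, 56 mm across, 130 mm tall
- screwdriver: bystander: screwdriver lying on the bench, 150 mm long
- cork_block: bystander: cork sanding block 110 x 65 x 35 mm
- mug: bystander: white mug, 80 mm across, 90 mm tall

How it is judged (in metres and radians):
On the way, in this order (a step that is already met when the one before it is completed fails the run):
1. the release plunger is pressed to its stop and the saddle has sunk right down (value of joint plunger above 0.009 m and value of joint rack_joint below 0.002 m), for 0.05 s.
2. the jack stands flat on the bench, lowered, with its saddle under the lift point (horizontal distance between saddle_top and lift_point below 0.012 m and height (world z) of jack_base below 0.004 m and angle between jack_base's own z axis and vertical below 0.05 rad and value of joint rack_joint below 0.003 m), for 0.2 s.
3. the jack has taken the sander's weight and the near feet have left the bench (height (world z) of near_feet above 0.003 m and contact force between rack and sander above 15 N), for 0.1 s.
At the end, for the whole second after the job is handed in: The near feet stand more than 8 mm over the bench, the lever is held within 0.05 rad of its lower stop with at least 2 N on the grip, the saddle carries the lug (over 15 N) within 15 mm of the lift point, the jack stands flat on the bench, the sander is at rest and the arm does not touch it (height (world z) of near_feet above 0.008 m and value of joint lever_joint above 0.55 rad and contact force between any of the fingers, the arm and lever above 2 N and contact force between rack and sander above 15 N and contact force between each of the arm, the fingers and sander below 1 N and linear speed of sander below 0.02 m/s and horizontal distance between saddle_top and lift_point below 0.015 m and height (world z) of jack_base below 0.004 m and angle between jack_base's own z axis and vertical below 0.05 rad); the arm keeps its last pose, push and grip.
It fails at once if the arm itself pushes or lifts the sander (over 15 N) (contact force between any of the arm, the fingers and sander above 15 N).
It fails at once if the jack is tipped over (angle between jack_base's own z axis and vertical above 0.6 rad).
It fails at once if another thing on the bench is moved more than 40 mm (distance of any of rubber_foot_a, rubber_foot_b, block_plane, glue_bottle, screwdriver, cork_block, mug from where it was at the start of the episode above 0.04 m).
It also fails if it takes over 61 s, if anything falls off the work surface, if the arm or the gripper's body presses on something with over 40 N, if the wrist force passes 120 N, or if a joint passes its speed limit or range.

## Working session

There is one attempt and no reset: what is moved stays moved. The work goes in short steps, Python scripts to look and compute and a shell command to move; the robot and the scene stay as the last step left them, time stands still between calls to the robot, and variables do not carry over. Pictures are saved under pics/ and viewed, at most 10 in all, crops included, and the job is handed in when it is done.

```bash
ls; mkdir -p pics
python3 - <<'E'
from rig import r
import cv2,numpy as np
s=r.sense();print(s)
for n in("top","side","wrist"):
    f=r.grab_frame(n);cv2.imwrite(f"pics/{n}0.png",f[:,:,::-1]);print(n,r.camera_info(n))
a=[cv2.imread(f"pics/{n}0.png") for n in("top","side")]
E
```

```text
pics
{'clock': 0.0, 'qpos': array([ 1.23563228e+00,  3.53658076e-01,  1.63413985e+00,  1.66919456e-05,
        1.15519173e+00, -2.42010236e-03]), 'qvel': array([ 7.96067036e-04,  1.44462079e-03, -8.30877214e-04, -1.37356422e-06,
       -7.37104489e-04,  9.84726280e-04]), 'joint_efforts': array([ 3.07436072e-03, -6.05255270e+01, -3.42067516e+01,  2.77393847e-04,
        9.36707453e-03, -3.12384077e-05]), 'eef_pos': array([203.99846275, 590.26530468, 230.55303197]), 'tcp_rot': array([-3.14019569e+00, -1.86424061e-05,  2.80884195e+00]), 'contact_force': array([-0.58810303, -0.0204018 , -0.35758998]), 'wrist_torque': array([-0.02748952, -0.01230933, -0.06746779]), 'grasp_force': 0.0, 'opening': 0.9992835581672974}
top {'K': array([[471.28310112,   0.        , 257.93120322],
       [  0.        , 471.28310112, 192.25966511],
       [  0.        ,   0.        ,   1.        ]]), 'rvec': array([ 2.12440133, -2.14248171,  0.16190816]), 'tvec': array([-3.81645574e-01,  5.72990090e+02,  1.38705907e+03])}
side {'K': array([[446.29581746,   0.        , 254.70309807],
       [  0.        , 446.29581746, 196.69523278],
       [  0.        ,   0.        ,   1.        ]]), 'rvec': array([ 0.46326174, -2.76044307,  1.17200051]), 'tvec': array([ 494.41444762,  205.40662045, 1436.01227125])}
wrist {'K': array([[270.88691015,   0.        , 259.46925931],
       [  0.        , 270.88691015, 193.1258888 ],
       [  0.        ,   0.        ,   1.        ]]), 'mount': array([[ 8.84779434e-04, -9.62862244e-01, -2.69991696e-01,
         6.85225840e+01],
       [ 9.99999596e-01,  8.09103073e-04,  3.91583436e-04,
        -1.19509318e-02],
       [-1.58589794e-04, -2.69991934e-01,  9.62862571e-01,
        -1.42895795e+02],
       [ 0.00000000e+00,  0.00000000e+00,  0.00000000e+00,
         1.00000000e+00]])}
```

View pics/top0.png

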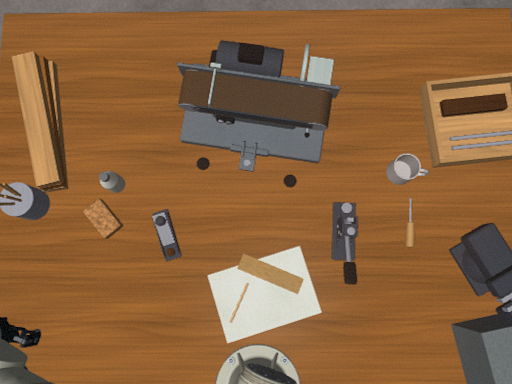

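View pics/side0.png

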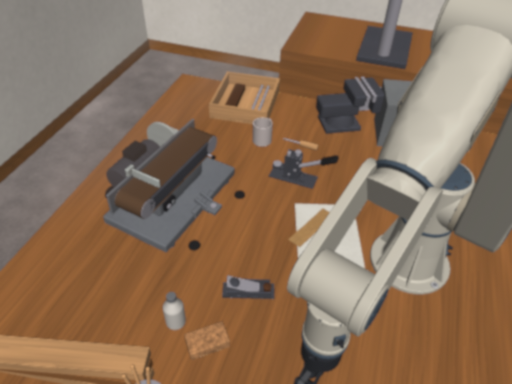

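The top view shows the jack at about (345,240), with its saddle at (347,208) facing the sander and its grip at (350,272). The lug boss is at (248,152) and the feet are at (203,163) and (290,181). I'll zoom in on both.

Run:
```python
import cv2,numpy as np
a=cv2.imread("pics/top0.png")
j=cv2.resize(a[195:290,310:380],None,fx=6,fy=6,interpolation=cv2.INTER_CUBIC)
l=cv2.resize(a[130:190,225:275],None,fx=7,fy=7,interpolation=cv2.INTER_CUBIC)
o=np.zeros((570,420+350,3),np.uint8);o[:,:420]=j;o[:420,420:]=l
cv2.imwrite("pics/crop0.png",o)
```

```text
(no output)
```

View pics/crop0.png

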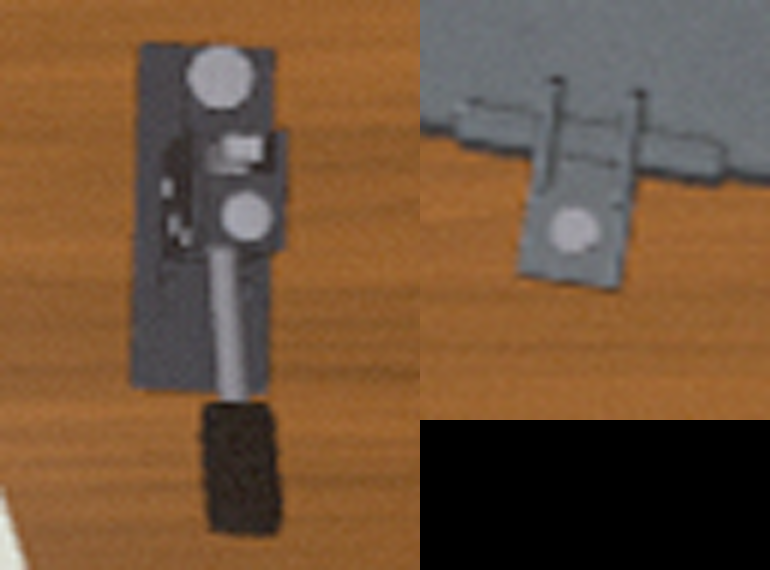

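```bash
cat > h.py <<'E'
import numpy as np,cv2
from rig import r
from scipy.spatial.transform import Rotation as R
def ray(n,px,s=None):
    c=r.camera_info(n);K=c["K"]
    d=np.linalg.inv(K)@np.array([px[0],px[1],1.])
    if n=="wrist":
        M=c["mount"];T=R.from_euler("xyz",s["tcp_rot"]).as_matrix()
        return s["eef_pos"]+T@M[:3,3], T@M[:3,:3]@d
    Q=cv2.Rodrigues(c["rvec"])[0]
    return -Q.T@c["tvec"],Q.T@d
def at(n,px,z,s=None):
    o,d=ray(n,px,s);return o+d*(z-o[2])/d[2]
def proj(n,P,s=None):
    c=r.camera_info(n)
    if n=="wrist":
        M=c["mount"];T=R.from_euler("xyz",s["tcp_rot"]).as_matrix()
        p=M[:3,:3].T@(T.T@(np.array(P)-s["eef_pos"])-M[:3,3])
    else: p=cv2.Rodrigues(c["rvec"])[0]@np.array(P)+c["tvec"]
    q=c["K"]@p;return q[:2]/q[2]
def go(pos,rpy,p0=None,r0=None):
    "row numbers to reach world pose"
    s=r.sense();p0=s["eef_pos"] if p0 is None else np.array(p0);r0=s["tcp_rot"] if r0 is None else r0
    A=R.from_euler("xyz",r0);B=R.from_euler("xyz",rpy)
    t=A.inv().apply(np.array(pos)-p0);w=(A.inv()*B).as_rotvec()
    print("row",np.round(t/200,4),np.round(w/np.pi,4),"dist",np.linalg.norm(t).round(1),"deg",np.degrees(np.linalg.norm(w)).round(1))
E
python3 - <<'E'
from h import *
f=lambda u,v,k,x,y:((u+.5)/k-.5+x,(v+.5)/k-.5+y)
J=lambda u,v,z:at("top",f(u,v,6,310,195),z)
L=lambda u,v,z:at("top",f(u-420,v,7,225,130),z)
for z in(30+13.7,30+20.7,30+27.7):print("sad",J(220,77,z))
pl=J(246,216,130);print("pl",pl)
c=[J(*p,8) for p in((138,43),(131,388),(268,390),(275,45))];print("base",np.round(c,1),np.mean(c,0))
yaw=lambda a,b:np.degrees(np.arctan2(*(b-a)[1::-1]))
print(yaw(c[1],c[0]),yaw(c[2],c[3]))
print("grip",J(240,468,133))
print("boss",L(574,230,60));q=[L(*p,52) for p in((520,275),(618,288),(635,165),(535,180))];print("lug",np.round(q,1),yaw(q[0],q[3]),yaw(q[1],q[2]),yaw(q[1],q[0])-90)
for p in((203,163),(290,181)):print("foot",at("top",p,8))
E
```

```text
sad [ 524.43625911 -272.00734192   43.7       ]
sad [ 523.54309872 -270.74979944   50.7       ]
sad [ 522.64993833 -269.49225695   57.7       ]
pl [ 447.54221845 -266.21867495  130.        ]
base [[ 547.1 -236.7    8. ]
 [ 370.2 -227.3    8. ]
 [ 368.7 -296.7    8. ]
 [ 545.4 -307.5    8. ]] [ 457.85910571 -267.04740823    8.        ]
-3.037471575102004 -3.4784681269002817
grip [ 330.94445546 -258.34272691  133.        ]
boss [662.99776863  28.50593731  60.        ]
lug [[645.   52.4  52. ]
 [638.8   9.7  52. ]
 [693.7   1.9  52. ]
 [687.4  45.8  52. ]] -8.87263048593024 -8.058563892580294 -8.263409484323034
foot [674.37270545 167.86851231   8.        ]
foot [ 613.94892517 -105.65422194    8.        ]
```

Run:
```python
from h import *
go((260,420,230.5),(np.pi,0,3.084))
```

```text
row [-0.5426 -0.7137  0.0018] [-0.0004 -0.     -0.0876] dist 179.3 deg 15.8
```

```bash
python3 -m inch '[[[-0.11,-0.14,0,0,0,-0.02],[-0.22,-0.29,0,0,0,-0.04],[-0.33,-0.43,0,0,0,-0.06],[-0.44,-0.57,0,0,0,-0.08],[-0.54,-0.714,0,0,0,-0.0876],[-0.54,-0.714,0,0,0,-0.0876]]]' -1 20
python3 - <<'E'
from h import *
s=r.sense();print(s["eef_pos"],s["tcp_rot"])
go((449,-266,200),(np.pi,0,3.084))
E
```

```text
clock: 0.65
eef_pos: [259.9, 415.0, 230.7]
tcp_rot: [-3.138, -0.001, 3.084]
contact_force: [0.4, -0.3, -0.4]
opening: 0.144
grasp_force: 0.0
[259.88946841 414.97939598 230.68835163] [-3.13767120e+00 -5.77132683e-04  3.08401465e+00]
row [-1.14   -3.3442  0.1659] [-0.0012 -0.0002  0.    ] dist 707.4 deg 0.2
```

```bash
python3 -m inch '[[[-0.07,-0.2,0,0,0,0],[-0.14,-0.4,0,0,0,0],[-0.21,-0.6,0,0,0,0],[-0.28,-0.8,0,0,0,0],[-0.285,-0.836,0,0,0,0]]]' >/dev/null
python3 -m inch '[[[-0.07,-0.2,0,0,0,0],[-0.14,-0.4,0,0,0,0],[-0.21,-0.6,0,0,0,0],[-0.28,-0.8,0,0,0,0],[-0.285,-0.836,0,0,0,0]]]' >/dev/null
python3 -m inch '[[[-0.07,-0.2,0,0,0,0],[-0.14,-0.4,0,0,0,0],[-0.21,-0.6,0,0,0,0],[-0.28,-0.8,0,0,0,0],[-0.285,-0.836,0,0,0,0]]]' >/dev/null
python3 -m inch '[[[-0.07,-0.2,0,0,0,0],[-0.14,-0.4,0,0,0,0],[-0.21,-0.6,0,0,0,0],[-0.28,-0.8,0,0,0,0],[-0.285,-0.836,0,0,0,0],[-0.285,-0.836,0,0,0,0],[-0.285,-0.836,0,0,0,0]]]'
python3 - <<'E'
from h import *
go((449,-266,200),(np.pi,0,3.084))
s=r.sense();f=r.grab_frame("wrist");cv2.imwrite("pics/w1.png",f[:,:,::-1]);print(list(s["eef_pos"]),list(s["tcp_rot"]))
for p in((448.8,-266.5,130),(463.8,-267.4,112),(524.8,-270.9,50)):print(proj("wrist",p,s))
E
```

```text
clock: 2.48
eef_pos: [448.4, -259.8, 230.7]
tcp_rot: [3.14, -0.001, 3.083]
contact_force: [-0.2, 0.2, 0.0]
opening: 0.001
grasp_force: 0.0
row [-0.0048 -0.0308  0.1534] [ 0.0004 -0.0004 -0.0004] dist 31.3 deg 0.1
[np.float64(448.4378337162957), np.float64(-259.827962044031), np.float64(230.68417382432332)] [np.float64(3.1403764060550534), np.float64(-0.0012882459559755421), np.float64(3.0826036243964445)]
[252.09619521 194.24836361]
[252.62628141 203.66640904]
[254.10369007 233.96071476]
```

View pics/w1.png

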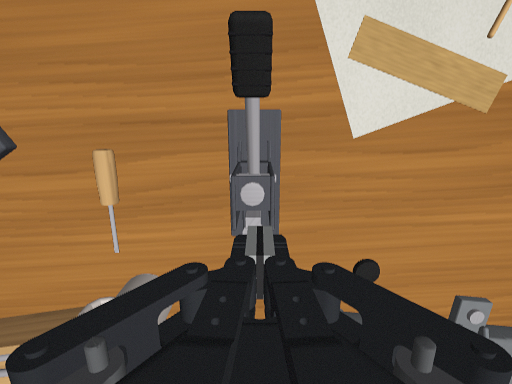

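The wrist view shows the plunger head at (252,194), where I predicted (252,194), so the plan agrees with the picture. Next I descend on it.

```bash
python3 -m inch '[[[0,-0.03,0.15,0,0,0],[0,-0.032,0.3,0,0,0],[0,-0.032,0.42,0,0,0],[0,-0.032,0.47,0,0,0],[0,-0.032,0.47,0,0,0]]]'
python3 -m inch '[[[0,0,0.02,0,0,0],[0,0,0.04,0,0,0],[0,0,0.06,0,0,0],[0,0,0.06,0,0,0]]]'
```

```text
clock: 2.95
eef_pos: [446.9, -264.5, 135.4]
tcp_rot: [3.139, -0.004, 3.085]
contact_force: [-0.6, 0.4, 0.4]
opening: 0.0
grasp_force: 0.0
clock: 3.28
eef_pos: [449.2, -266.9, 125.9]
tcp_rot: [-3.141, 0.002, 3.084]
contact_force: [1.5, 1.3, 3.6]
opening: -0.002
grasp_force: 1.3
```

```bash
python3 -m inch '[[[0,0,0.01,0,0,0],[0,0,0.02,0,0,0],[0,0,0.03,0,0,0],[0,0,0.035,0,0,0],[0,0,0.035,0,0,0],[0,0,0.035,0,0,0],[0,0,0.035,0,0,0],[0,0,0.035,0,0,0]]]'
```

```text
clock: 3.95
eef_pos: [449.2, -267.1, 119.8]
tcp_rot: [-3.141, 0.002, 3.084]
contact_force: [-0.3, 4.6, 18.5]
opening: 0.005
grasp_force: 9.2
```

```bash
python3 -m inch '[[[0,0,0,0,0,0],[0,0,0,0,0,0],[0,0,0,0,0,0],[0,0,0,0,0,0]]]'
python3 -m inch '[[[0,0,-0.1,0,0,0],[0,0,-0.25,0,0,0],[0.2,0,-0.45,0,0,0],[0.4,0,-0.5,0,0,0],[0.6,0,-0.5,0,0,0],[0.6,0,-0.5,0,0,0],[0.6,0,-0.5,0,0,0]]]' 1 60
python3 - <<'E'
from h import *
a=cv2.imread("pics/side0.png");b=r.grab_frame("side")[:,:,::-1]
s=r.sense();f=r.grab_frame("wrist")[:,:,::-1].copy();cv2.imwrite("pics/w2.png",f);np.save("w2.npy",np.r_[s["eef_pos"],s["tcp_rot"]])
c=[cv2.resize(i[135:200,255:355],None,fx=4,fy=4,interpolation=cv2.INTER_CUBIC) for i in(a,b)]
o=np.zeros((520,800,3),np.uint8);o[:260,:400]=c[0];o[:260,400:]=c[1]
o[260:,:]=cv2.resize(f[130:318,115:404],(800,520))[:260]
cv2.imwrite("pics/c2.png",o)
for h in(30,30+13.7,30+20.7,57.7):
  print(h,proj("wrist",(524.8,-270.9,h),s),proj("side",(524.8,-270.9,h)))
E
```

```text
clock: 4.28
eef_pos: [449.2, -267.1, 119.8]
tcp_rot: [-3.141, 0.002, 3.084]
contact_force: [-1.0, 4.4, 18.2]
opening: 0.004
grasp_force: 9.2
clock: 4.87
eef_pos: [325.6, -259.3, 218.4]
tcp_rot: [-3.141, -0.001, 3.082]
contact_force: [-0.9, 0.2, -0.2]
opening: 0.976
grasp_force: 0.0
30 [259.8575605  308.70411526] [276.54178496 166.0847443 ]
43.7 [259.86311871 315.39519702] [276.73722287 163.34008066]
50.7 [259.86611125 318.99768373] [276.83792949 161.92579104]
57.7 [259.86921455 322.73349958] [276.93921607 160.5033568 ]
```

View pics/c2.png

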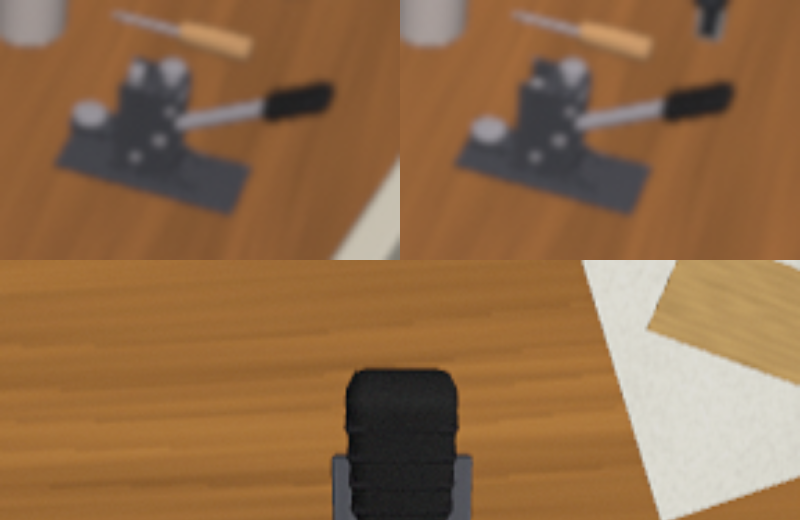

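The side crops show the saddle dropping from row 112 to 128 at 4x (about 20 mm), so it is fully sunk and the jack hasn't moved. Next I grasp the mast.

```bash
python3 -m inch '[[[-0.2,0,0,0,0,0],[-0.4,0,0,0,0,0],[-0.6,0,0,0,0,0],[-0.675,0,0.05,0,0,0],[-0.675,0,0.25,0,0,0],[-0.675,0,0.25,0,0,0],[-0.675,0,0.25,0,0,0]]]' 1
python3 - <<'E'
from h import *
go((463.8,-267.4,68),(np.pi,0,3.084))
E
```

```text
clock: 5.55
eef_pos: [462.6, -266.4, 166.0]
tcp_rot: [3.139, -0.005, 3.085]
contact_force: [-0.3, 0.3, 0.3]
opening: 0.999
grasp_force: 0.0
row [-0.0089 -0.0058  0.4899] [ 0.0009 -0.0017  0.0003] dist 98.0 deg 0.3
```

```bash
python3 -m inch '[[[0,-0.005,0.15,0,0,0],[0,-0.005,0.3,0,0,0],[0,-0.005,0.43,0,0,0],[0,-0.005,0.49,0,0,0],[0,-0.005,0.49,0,0,0],[0,-0.005,0.49,0,0,0]]]'
python3 -m inch '[[[0,0,0,0,0,0],[0,0,0,0,0,0],[0,0,0,0,0,0],[0,0,0,0,0,0],[0,0,0,0,0,0],[0,0,0,0,0,0],[0,0,0,0,0,0],[0,0,0,0,0,0]]]' -1 80
```

```text
clock: 6.05
eef_pos: [463.8, -269.0, 71.3]
tcp_rot: [-3.141, 0.0, 3.084]
contact_force: [0.4, -0.4, -0.1]
opening: 1.0
grasp_force: 0.0
clock: 6.72
eef_pos: [463.9, -268.7, 71.7]
tcp_rot: [-3.141, 0.001, 3.084]
contact_force: [-1.5, 2.9, 9.5]
opening: 0.507
grasp_force: 80.3
```

```bash
python3 -m inch '[[[0,0,-0.05,0,0,0],[0,0,-0.1,0,0,0],[0,0,-0.15,0,0,0],[0,0,-0.15,0,0,0],[0,0,-0.15,0,0,0]]]'
python3 - <<'E'
from h import *
go((503.7,51.7,101),(np.pi,0,2.997))
E
```

```text
clock: 7.13
eef_pos: [463.7, -268.9, 101.1]
tcp_rot: [-3.141, 0.001, 3.084]
contact_force: [0.3, -0.5, -10.2]
opening: 0.505
grasp_force: 84.3
row [-1.0750e-01  1.6118e+00 -7.0000e-04] [-0.0002  0.0005  0.0277] dist 323.1 deg 5.0
```

```bash
python3 -m inch '[[[-0.01,0.06,0,0,0,0],[-0.02,0.18,0,0,0,0.005],[-0.03,0.32,0,0,0,0.01],[-0.04,0.46,0,0,0,0.015],[-0.05,0.6,0,0,0,0.02],[-0.05,0.72,0,0,0,0.025],[-0.055,0.8,0,0,0,0.0277],[-0.055,0.8,0,0,0,0.0277]]]'
python3 -m inch '[[[0,0.06,0,0,0,0],[0,0.18,0,0,0,0],[0,0.32,0,0,0,0],[0,0.46,0,0,0,0],[0,0.6,0,0,0,0],[0,0.72,0,0,0,0],[0,0.8,0,0,0,0],[0,0.8,0,0,0,0]]]'
python3 - <<'E'
from h import *
s=r.sense();f=r.grab_frame("top");cv2.imwrite("pics/top3.png",f[:,:,::-1])
f=r.grab_frame("wrist")[:,:,::-1];cv2.imwrite("pics/w3.png",f);print(s["eef_pos"],s["tcp_rot"])
print(proj("wrist",(663,28.5,60),s))
a=cv2.imread("pics/top3.png");cv2.imwrite("pics/c3.png",np.hstack([cv2.resize(a[130:260,200:300],None,fx=4,fy=4,interpolation=cv2.INTER_CUBIC),cv2.resize(f[130:,170:350][:254],(368,520))]))
E
```

```text
clock: 7.8
eef_pos: [482.8, -106.2, 99.7]
tcp_rot: [3.14, -0.002, 2.998]
contact_force: [-0.3, 0.4, -9.1]
opening: 0.506
grasp_force: 85.4
clock: 8.47
eef_pos: [507.0, 51.7, 100.1]
tcp_rot: [3.14, 0.0, 2.998]
contact_force: [0.1, -0.2, -9.0]
opening: 0.51
grasp_force: 86.4
[506.96313142  51.70481184 100.07119332] [3.14049597e+00 2.52843088e-04 2.99845805e+00]
[258.30581128 385.41202   ]
```

View pics/c3.png

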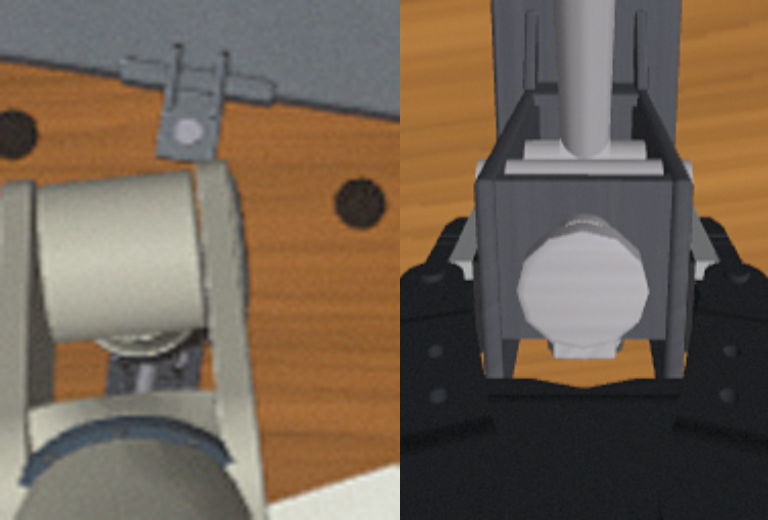

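Run:
```python
from h import *
s=r.sense();p=at("wrist",(259.5,272.6),158.5,s);print(p)
y=-8.3*np.pi/180;d=np.array([np.cos(y),np.sin(y)])
sad=p[:2]+76*d;print("saddle",sad,"tcp->saddle",sad-s["eef_pos"][:2])
D=np.array([663,28.5])-sad;print("move world",D)
T=R.from_euler("xyz",s["tcp_rot"]);print(T.inv().apply([*D,0])/200)
```

```text
[490.64341134  51.77462144 158.5       ]
saddle [565.84737131  40.80355016] tcp->saddle [59.64377822 -8.56976479]
move world [ 97.15262869 -12.30355016]
[-4.89569923e-01  8.45148093e-03 -3.58060600e-04]
```

```bash
python3 -m inch '[[[0,0,0.04,0,0,0],[0,0,0.08,0,0,0],[0,0,0.12,0,0,0],[0,0,0.125,0,0,0],[0,0,0.125,0,0,0],[0,0,0.125,0,0,0]]]'
```

```text
clock: 9.07
eef_pos: [506.4, 48.5, 75.0]
tcp_rot: [-3.141, -0.001, 2.996]
contact_force: [0.6, -0.8, -9.6]
opening: 0.505
grasp_force: 86.4
```

Run:
```python
from h import *
go((603.4,37.1,74.5),(np.pi,0,2.997))
```

```text
row [-0.4881  0.0138  0.0022] [-0.0001 -0.0002 -0.0002] dist 97.7 deg 0.0
```

```bash
python3 -m inch '[[[-0.05,0.01,0,0,0,0],[-0.12,0.014,0,0,0,0],[-0.2,0.014,0,0,0,0],[-0.28,0.014,0,0,0,0],[-0.36,0.014,0,0,0,0],[-0.43,0.014,0,0,0,0],[-0.488,0.014,0,0,0,0],[-0.488,0.014,0,0,0,0]]]'
python3 -m inch '[[[0,0,0,0,0,0],[0,0,0,0,0,0],[0,0,0,0,0,0]]]'
python3 - <<'E'
from h import *
go((603.4,37.1,71.5),(np.pi,0,2.997))
E
```

```text
clock: 9.73
eef_pos: [607.7, 37.3, 76.1]
tcp_rot: [3.141, 0.005, 2.997]
contact_force: [0.8, 0.3, -9.4]
opening: 0.505
grasp_force: 86.7
clock: 9.98
eef_pos: [602.8, 37.6, 75.2]
tcp_rot: [-3.141, -0.001, 2.997]
contact_force: [-0.3, -0.0, -9.1]
opening: 0.506
grasp_force: 86.7
row [-0.0031 -0.002   0.0183] [-0.0001 -0.0003  0.    ] dist 3.7 deg 0.1
```

Now I set it down, release it and raise the arm.

```bash
python3 -m inch '[[[-0.003,-0.002,0.01,0,0,0],[-0.003,-0.002,0.018,0,0,0],[-0.003,-0.002,0.018,0,0,0],[-0.003,-0.002,0.018,0,0,0]]]'
python3 -m inch '[[[0,0,0,0,0,0],[0,0,0,0,0,0],[0,0,0,0,0,0],[0,0,0,0,0,0]]]' 1
python3 -m inch '[[[0,0,-0.1,0,0,0],[0,0,-0.3,0,0,0],[0.1,0,-0.5,0,0,0],[0.3,0,-0.6,0,0,0],[0.5,0,-0.6,0,0,0],[0.7,0,-0.6,0,0,0],[0.7,0,-0.6,0,0,0],[0.7,0,-0.6,0,0,0]]]' -1 20
python3 - <<'E'
from h import *
s=r.sense();f=r.grab_frame("wrist")[:,:,::-1];cv2.imwrite("pics/w4.png",f);print(s["eef_pos"],s["tcp_rot"]);np.save("w4.npy",np.r_[s["eef_pos"],s["tcp_rot"]])
a=r.grab_frame("top")[:,:,::-1];cv2.imwrite("pics/top4.png",a)
cv2.imwrite("pics/c4.png",np.hstack([cv2.resize(a[135:265,200:300],None,fx=4,fy=4,interpolation=cv2.INTER_CUBIC),cv2.resize(f[124:,170:350],(360,520))]))
E
```

```text
clock: 10.32
eef_pos: [603.9, 37.1, 71.8]
tcp_rot: [3.142, -0.0, 2.997]
contact_force: [-1.9, 0.5, -5.8]
opening: 0.502
grasp_force: 86.6
clock: 10.65
eef_pos: [604.7, 37.1, 72.3]
tcp_rot: [3.141, 0.001, 2.997]
contact_force: [-0.8, -0.6, -0.5]
opening: 1.001
grasp_force: 0.0
clock: 11.32
eef_pos: [463.7, 57.4, 192.2]
tcp_rot: [3.141, 0.0, 2.998]
contact_force: [0.6, -0.5, -0.5]
opening: 0.001
grasp_force: 0.0
[463.67488259  57.41027441 192.245236  ] [3.14146998e+00 3.94483047e-04 2.99782047e+00]
```

View pics/c4.png

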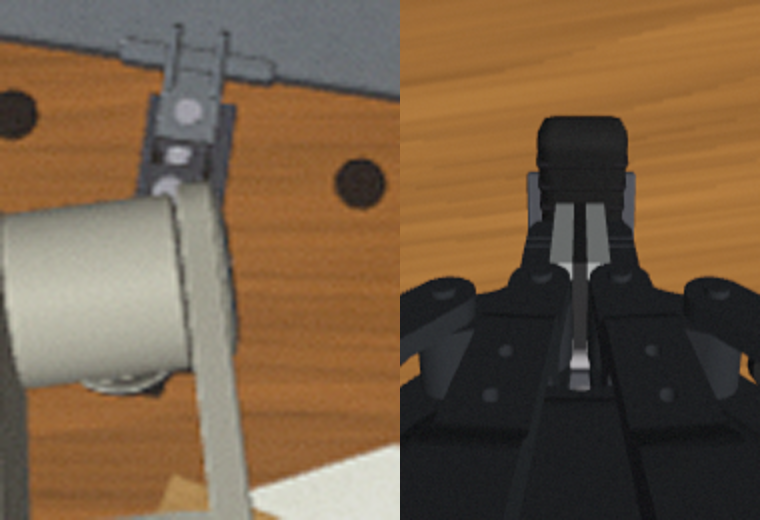

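In the top view the boss is at (187,111) in the crop, the base's front corners are at about (152,94) and (237,106), and the plunger is near (167,190). I'll check the alignment and work out the lever position.

Run:
```python
from h import *
f=lambda u,v,z:at("top",((u+.5)/4-.5+200,(v+.5)/4-.5+135),z)
y=-8.3*np.pi/180;d=np.array([np.cos(y),np.sin(y)])
a,b=f(152,94,8),f(237,106,8);print("front",a,b,"lift from base",(a+b)[:2]/2-22*d)
print("boss",f(187,111,60))
print("lift from plunger",f(167,190,130)[:2]+76*d)
n=np.array([-d[1],d[0]])
m=np.array([603.6,37.1]);piv=m-15*d
# grip centre with lever up and down: pivot z58, angle
for lab,A in(("up",30),("down",30-np.degrees(.6))):
  A=np.radians(A);g=piv-d*(135*np.cos(A)-(-9*np.sin(A))*-1*-1*-1*0);h=58+135*np.sin(A)
  # face offset 9mm along normal (tilts towards pivot when lever is raised)
  P=np.r_[g+d*9*np.sin(A),h+9*np.cos(A)];print(lab,P)
  go((P[0],P[1],P[2]+10),(np.pi,0,2.997))
```

```text
front [689.06024808  58.44834602   8.        ] [678.67983838  -8.65292984   8.        ] lift from base [662.10047587  28.07354452]
boss [663.17057143  29.10321544  60.        ]
lift from plunger [664.49552312  30.38701352]
up [477.52112563  55.49291864 133.29422863]
row [-0.0541 -0.0014  0.2458] [0.0002 0.0007 0.0001] dist 50.3 deg 0.1
down [454.88107545  58.79574477  56.66961161]
row [ 0.0612 -0.0015  0.6286] [0.0002 0.0007 0.0001] dist 126.3 deg 0.1
```

Aligned within about 2 mm. Next the first stroke along the lever's arc.

```bash
python3 -m inch '[[[-0.054,-0.001,0.15,0,0,0],[-0.054,-0.001,0.256,0,0,0],[-0.054,-0.001,0.256,0,0,0],[-0.054,-0.001,0.256,0,0,0],[-0.054,-0.001,0.256,0,0,0]]]'
python3 -m inch '[[[0.01,0,0.04,0,0,0],[0.036,0,0.101,0,0,0],[0.066,0,0.165,0,0,0],[0.089,0,0.232,0,0,0],[0.104,0,0.301,0,0,0],[0.113,0,0.372,0,0,0],[0.115,0,0.42,0,0,0],[0.115,0,0.435,0,0,0]]]'
python3 -m inch '[[[0,0,0,0,0,0],[0,0,0,0,0,0],[0,0,0,0,0,0]]]'
```

```text
clock: 11.83
eef_pos: [477.2, 55.4, 141.1]
tcp_rot: [3.142, 0.0, 2.997]
contact_force: [0.2, 0.1, 1.1]
opening: -0.0
grasp_force: 0.0
clock: 12.5
eef_pos: [454.9, 59.0, 54.0]
tcp_rot: [3.141, 0.003, 2.997]
contact_force: [-5.2, -0.4, 35.4]
opening: 0.004
grasp_force: 17.9
clock: 12.75
eef_pos: [454.9, 59.0, 55.2]
tcp_rot: [3.141, 0.003, 2.997]
contact_force: [-4.2, 0.1, 22.7]
opening: 0.001
grasp_force: 10.9
```

```bash
python3 -m inch '[[[0,0,-0.05,0,0,0],[-0.011,0,-0.13,0,0,0],[-0.026,0,-0.2,0,0,0],[-0.049,0,-0.27,0,0,0],[-0.079,0,-0.334,0,0,0],[-0.115,0,-0.435,0,0,0],[-0.115,0,-0.435,0,0,0],[-0.115,0,-0.435,0,0,0]]]'
python3 - <<'E'
from h import *
a=r.grab_frame("top")[:,:,::-1];o=cv2.imread("pics/top4.png")
w=r.grab_frame("side")[:,:,::-1]; o2=cv2.imread("pics/side0.png")
k=lambda i:cv2.resize(i[145:190,220:275],None,fx=7,fy=6,interpolation=cv2.INTER_CUBIC)
q=lambda i:cv2.resize(i[165:220,170:262],None,fx=4,fy=4,interpolation=cv2.INTER_CUBIC)
m=np.zeros((500,770,3),np.uint8);m[:270,:385]=k(o);m[:270,385:]=k(a);m[275:495,:368]=q(o2);m[275:495,385:753]=q(w)
cv2.imwrite("pics/c5.png",m)
E
```

```text
clock: 13.42
eef_pos: [477.3, 55.5, 141.6]
tcp_rot: [3.141, 0.003, 2.997]
contact_force: [-0.1, -1.0, 0.4]
opening: -0.002
grasp_force: 0.0
```

View pics/c5.png

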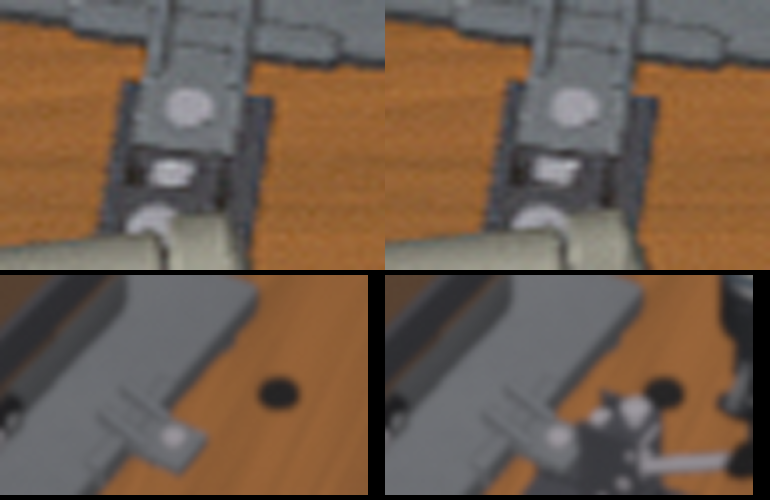

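The jack hasn't moved: the boss is still midway between the base edges and the plunger is in the same place. Strokes 2 and 3 next.

```bash
python3 -m inch '[[[0.01,0,0.04,0,0,0],[0.036,0,0.101,0,0,0],[0.066,0,0.165,0,0,0],[0.089,0,0.232,0,0,0],[0.104,0,0.301,0,0,0],[0.113,0,0.372,0,0,0],[0.115,0,0.42,0,0,0],[0.115,0,0.435,0,0,0]]]'
python3 -m inch '[[[0,0,0,0,0,0],[0,0,0,0,0,0],[0,0,0,0,0,0],[0,0,0,0,0,0]]]'
python3 -m inch '[[[0,0,-0.05,0,0,0],[-0.011,0,-0.13,0,0,0],[-0.026,0,-0.2,0,0,0],[-0.049,0,-0.27,0,0,0],[-0.079,0,-0.334,0,0,0],[-0.115,0,-0.435,0,0,0],[-0.115,0,-0.435,0,0,0],[-0.115,0,-0.435,0,0,0]]]'
python3 -m inch '[[[0,0,0,0,0,0],[0,0,0,0,0,0],[0,0,0,0,0,0]]]'
```

```text
clock: 14.18
eef_pos: [454.6, 58.9, 53.1]
tcp_rot: [3.141, 0.002, 2.997]
contact_force: [-5.2, -2.5, 46.4]
opening: 0.0
grasp_force: 23.0
clock: 14.52
eef_pos: [454.5, 58.9, 54.4]
tcp_rot: [3.141, 0.003, 2.997]
contact_force: [-3.5, -1.8, 30.0]
opening: 0.0
grasp_force: 15.1
clock: 15.18
eef_pos: [476.1, 55.5, 140.0]
tcp_rot: [3.141, 0.0, 2.997]
contact_force: [0.3, -0.1, -0.5]
opening: -0.0
grasp_force: 0.0
clock: 15.43
eef_pos: [475.1, 55.4, 139.3]
tcp_rot: [-3.141, -0.002, 2.997]
contact_force: [0.8, 0.9, 1.0]
opening: 0.0
grasp_force: 0.0
```

```bash
python3 -m inch '[[[0.01,0,0.04,0,0,0],[0.036,0,0.101,0,0,0],[0.066,0,0.165,0,0,0],[0.089,0,0.232,0,0,0],[0.104,0,0.301,0,0,0],[0.113,0,0.372,0,0,0],[0.115,0,0.42,0,0,0],[0.115,0,0.435,0,0,0]]]'
python3 -m inch '[[[0,0,0,0,0,0],[0,0,0,0,0,0],[0,0,0,0,0,0],[0,0,0,0,0,0],[0,0,0,0,0,0],[0,0,0,0,0,0]]]'
python3 - <<'E'
from h import *
o=cv2.imread("pics/side0.png");w=r.grab_frame("side")[:,:,::-1]
q=lambda i:cv2.resize(i[120:250,90:300],(400,248),interpolation=cv2.INTER_CUBIC)
a=r.grab_frame("top")[:,:,::-1];p=cv2.imread("pics/top4.png")
k=lambda i:cv2.resize(i[145:190,220:275],None,fx=7,fy=6,interpolation=cv2.INTER_CUBIC)
m=np.zeros((530,800,3),np.uint8);m[:248,:400]=q(o);m[:248,400:]=q(w);m[255:525,:385]=k(p);m[255:525,400:785]=k(a)
cv2.imwrite("pics/c6.png",m)
E
```

```text
clock: 16.1
eef_pos: [455.1, 59.0, 53.4]
tcp_rot: [3.141, 0.003, 2.997]
contact_force: [-5.5, -1.8, 43.2]
opening: 0.003
grasp_force: 21.6
clock: 16.6
eef_pos: [455.0, 59.0, 54.7]
tcp_rot: [3.141, 0.004, 2.997]
contact_force: [-3.1, -1.8, 28.4]
opening: 0.001
grasp_force: 13.8
```

View pics/c6.png

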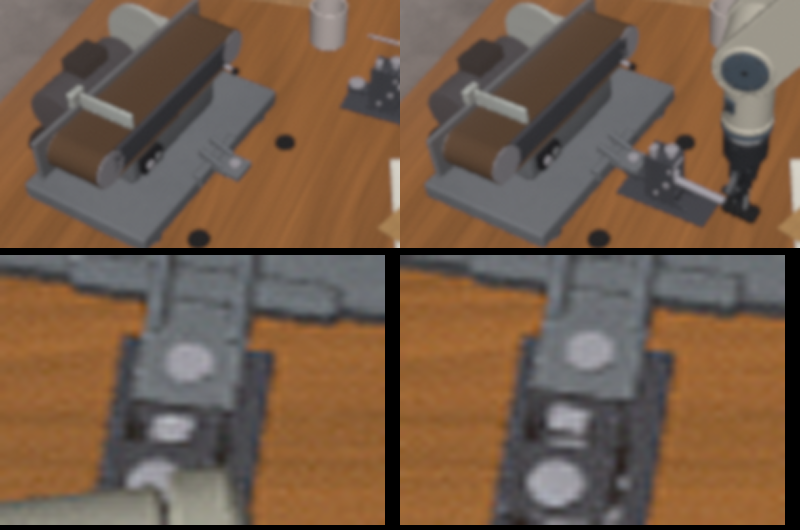

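The side view shows the lug boss about 2.6 px higher, which is roughly 13 mm of lift. The base corners haven't moved, and the boss has shifted only by the tilt I'd expect. The lever is on its stop at 28 N, so I'm handing in.

```bash
python3 -c "
from rig import r
print(r.sense()['contact_force'],r.sense()['clock']);print(r.sign_off())"
```

```text
[-2.46232615 -0.93342057 27.15643246] 16.7
the job is handed in; nothing more can be done
None
```

I handed the job in at 16.7 s, and the hand-in call gave no verdict: the jack was released, set under the lug and pumped three full strokes, raising the lug about 13 mm (near feet about 11 mm by estimate), with the lever held down at about 27 N.

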